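Bring the caster ball tray to the open bin

TASK

Swing the steel hasp on the parts bin fully back off the catch of the tray it holds down, then lift the tray out by its handle and carry it over to the other, open bin without letting the loose steel ball leave its pocket. Finish while still holding the tray by its handle, level and still, with its underside about 10 cm above the rim of the open bin and the ball's pocket over the middle of that bin: do not set it down or let go. Leave the other things on the table where they are.

Things in the scene. Friction and masses are not known exactly. Their poses are not given: they have to be found in the camera images.
- partsbin: White plastic bin fixed to the table, 218 (x) x 128 (y) x 54 mm high, with the grey tray sitting in its mouth and a hasp on its -x end. Origin: centre of its underside. The tray lies on ledges inside the bin, with 4 mm of play all round; the wall rises only 10 mm past the tray's underside, so the tray lifts straight out.
- hasp (a joint): Angle of the hasp (rad): 0 = lying level over the tray's catch, growing as it is swung up and back, away from the tray, to a stop at 2.4; 1.57 = strap upright. Fully back off the catch means past 1.7. Stiff hinge (about 0.04 N m): it stays where it is left.
- hasp_hinge (a point): The hasp's hinge line, at the bin's -x end, 118 mm from the bin's centre and 62.5 mm above the table. The line runs along the bin's y.
- hasp_grip (a point): Centre of the round steel cross bar at the hasp's free end, for pulling it: 12 mm thick, 36 mm long, parallel to the hinge line (the bin's y), 58 mm from the hinge; its angle above level, seen from the hinge, is the joint value + 0.278 rad. The strap is a frame 26 mm wide, so fingers fit at the bar's two ends all through the swing. Closed, the bar's centre is 30 mm above the tray's floor.
- tray: Loose grey plastic tray, 200 (x) x 110 (y) mm, floor 4 mm thick, walls 14 mm high, about 0.22 kg. Origin: centre of its underside. At its -x end the catch (a pad with a small steel nub that stands up through the hasp), in the middle the handle, at its +x end the round ball pocket. Starts with its axes along the parts bin's.
- tray_handle (a point): Centre of the tray's handle bar: 68 mm long along the tray's x, 12 mm wide (y) and 12 mm high, 54 mm above the tray's underside, carried on two posts at its ends that leave a gap 38 mm high under the bar. Axes as the tray's. The tray balances nearly under this point.
- tray_pocket (a point): Centre of the ball pocket, 60 mm from the handle's middle along the tray's +x; the point lies 16 mm above the tray's underside, where the ball's centre is when it rests in the middle. The pocket is a round ring on the tray's floor, 48 mm across inside, with a rim only 4 mm high.
- ball_center (a point): Centre of the loose steel ball, 24 mm in diameter, about 0.06 kg, rolling freely inside the pocket.
- openbin_rim (a point): Centre of the mouth of the open white bin, at the height of its rim, 70 mm above the table. The bin is fixed, 218 (x) x 150 (y) x 70 mm, with a grey controller block lying low inside. Axes as the bin's.
- wheel: Bystander: rubber wheel lying flat, 54 mm across, 24 mm high. Origin under its centre.
- motor: Bystander: small motor, 82 x 32 x 32 mm. Origin under the middle of its casing.
- car: Bystander: small four-wheeled model car, 136 x 98 x 79 mm. Origin under its centre.
- gear: Bystander: plastic gear lying flat, 53 mm across, 14 mm high. Origin under its centre.
- cup: Bystander: white mug, 72 mm across, 85 mm high. Origin under its centre.
- beam: Bystander: black plastic beam lying flat, 120 x 16 x 12 mm. Origin under its centre.

How it is judged:
By the outcome, as a careful person would: the job done as asked, in the order asked, and still so for the second after the job is handed in, while the arm keeps its last pose, push and grip.
It also fails if it takes over 64 s, if anything falls off the work surface, if the arm or the gripper's body presses on something with over 40 N, if the wrist force passes 120 N, or if a joint passes its speed limit or range.

ROBOT

A 7-joint arm with a two-finger parallel gripper is mounted at the origin on the work surface. World frame = base frame: x ahead of the robot, y to its left, z up, the work surface at z = 0. Lengths are in m, angles in rad, forces in N, time in s.
With the tool pointing down it reaches from about 0.35 to 0.9 m from the base axis. Payload 8.1 kg.
Tool frame: the origin (TCP) lies midway between the tips of the shut fingers; the grasp point (between the pads) lies 19 mm behind it; z points along the fingers, y is the direction in which the jaws open and shut (so a half turn about z gives the same grasp; the last joint's range is limited). The gripper opens to 92 mm and grips with 3 to 60 N. Pads are 19 mm wide; open, the fingers measure 130 mm over their backs; the gripper's body (75 mm by 190 mm) begins 47 mm behind the grasp point.
Start: joints at [1.044, 0.434, 0.025, 1.573, -0.012, 1.134, -0.075], TCP at [0.257, -0.57, 0.227] pointing down, gripper open.
Joint ranges: [-2.62, 2.62], [-0.44, 2.09], [-1.27, 1.32], [0.08, 2.57], [-1.32, 4.46], [0.12, 2], [-2.74, 2.74]. Speed limits (rad/s): [2.22, 2.22, 3.01, 3.01, 3.14, 3.14, 3.14].

INTERFACE

Orientations are given as a unit quaternion [w, x, y, z].
In Python, from bench import r gives the robot as it stands.
- The arm moves only by the tool arm_command, never from a script. Its argument "targets" is a list of rows, each a list of 3 entries, a list of its own where there are three numbers: the finger opening in m, from 0 to 0.0918, then the shift along the tool's x, y, z in m, then the turn, a rotation vector about the tool's x, y, z in rad. A call has 1 to 8 rows; each row shifts and turns the commanded pose from where the row before left it, along the tool's axes as they then stand; what a row does not reach is not made up. A row lasts 1/12 s, in which the tool goes at most 41.7 mm and 7.16 degrees, less where a joint would pass 70% of its speed; a pose out of reach is approached as far as the arm can. A call is refused whole if a number of a shift passes 0.0417 or a number of a turn 0.125, either way. A call with a gripper value outside its range is refused whole. The fingers move at their own pace and stop on an object; the grip force is fixed at half the most. Time passes only in rows, so rows that do not move let the fingers close. It gives the time, the measured TCP pose, the force and the opening at its end, in the units of the state.
- r.sense(): the state, without advancing time (a new reading comes with each control period).
- r.snapshot(name): name is "scene" or "top"; returns a dict with "color" (400x640x3 uint8, blue, green, red), "camera_matrix" (3x3 intrinsics, pixels), "position" and "orientation" of the camera in the world. Camera axes: x right, y up, looking along -z (the intrinsics and any distortion apply to the point x, -y, -z); pixel columns grow to the right and rows downward; lengths in m; the calibration is good to about 2 mm. A picture is of the moment at which its call begins. There is no depth.
- r.close_job(): hands the job in, once; it reports no verdict.
Trained networks look in the newest picture that a camera, given by its name, has taken for a name from the list of things; names that differ only in an ending like _2 or _b are one class to them, and where a whole thing is asked for, a point or a joint stands for the part that bears it (a point fixed in the world has none). Each returns a list of dicts, best first, with "p" (0 to 1); they miss things now and then, are a little off and sometimes report something else, mostly with a low value. They report only what shows in the picture. A call takes as long as a camera call.
- r.outline_of(name, camera): "mask" (400x640 bool, what is visible of it) and "bbox" ([left, top, right, bottom] in pixels, round what is visible of it).
The state is a dict: "t": time; "qpos": joint angles; "qvel": joint speeds; "joint_torque": joint torques, N m; "ee_pos": TCP position; "tcp_rot": TCP orientation; "wrist_force": force on the tool from outside, world axes, zero at the start; "wrist_torque": the same for the moment, N m; "opening": finger opening in m.
Only numpy, scipy, OpenCV 4.12 (cv2) and the standard library are available. Lean on these libraries where they do the work, as an engineer would, in place of code of your own. Each camera call takes 0.05 s, during which the arm holds its last target.

## Working session

There is one attempt and no reset: what is moved stays moved. The work goes in short steps, Python scripts to look and compute and a tool call to move; the robot and the scene stay as the last step left them, time stands still between calls to the robot, and variables do not carry over. Pictures are saved under pics/ and viewed, and the job is handed in when it is done.

Besides the shell and the picture viewer there is one more tool, called after "Request:" as a command line: name --argument value ..., lists and objects as JSON in quotes. arm_command: Moves the arm, as the interface text tells. Its arguments: {"type":"object","properties":{"targets":{"type":"array"}},"required":["targets"]}

```bash
ls; mkdir -p pics; python3 - <<'E'
from bench import r
import cv2,numpy as np
s=r.sense();print({k:np.round(v,3) for k,v in s.items()})
for n in("scene","top"):
    d=r.snapshot(n);cv2.imwrite(f"pics/{n}0.png",d["color"]);print(n,d["camera_matrix"],d["position"],d["orientation"],d.keys())
    for o in("partsbin","hasp","tray","openbin_rim","tray_handle","ball_center","cup","car"):
        print(o,[(round(x["p"],2),x["bbox"]) for x in r.outline_of(o,n)][:2])
E
```

```text
pics
{'t': np.float64(0.0), 'qpos': array([ 1.044,  0.435,  0.025,  1.574, -0.012,  1.134, -0.075]), 'qvel': array([-0.   ,  0.   ,  0.001,  0.002,  0.001,  0.   , -0.   ]), 'joint_torque': array([-1.0000e-03, -6.6785e+01,  9.8500e-01, -3.1446e+01, -6.1000e-02,
        4.3000e-02,  0.0000e+00]), 'ee_pos': array([ 0.257, -0.569,  0.226]), 'tcp_rot': array([-0.001,  0.978,  0.21 , -0.   ]), 'wrist_force': array([ 0.589, -0.117, -0.171]), 'wrist_torque': array([-0.006, -0.001,  0.008]), 'opening': np.float64(0.092)}
scene [[395.39547032   0.         326.02423755]
 [  0.         395.39547032 199.27600194]
 [  0.           0.           1.        ]] [ 1.1318719  -0.4259136   1.00626172] [0.84849009 0.29390632 0.14797878 0.41447065] dict_keys(['color', 'camera_matrix', 'position', 'orientation'])
partsbin [(0.8, [354.3, 160.7, 435.1, 222.8]), (0.73, [361.3, 160.2, 426.7, 212.2])]
hasp [(0.49, [364.0, 168.5, 378.3, 176.1])]
tray [(0.96, [356.9, 160.9, 427.3, 212.9])]
openbin_rim [(0.86, [216.1, 201.0, 316.5, 287.1]), (0.24, [353.3, 163.9, 436.0, 224.0])]
tray_handle [(0.97, [357.3, 165.9, 42
[... 259 characters left out ...]
9  196.56146042]
 [  0.           0.           1.        ]] [0.40351475 0.02144746 1.31316603] [-0.69826881 -0.04856665  0.05140173  0.71233406] dict_keys(['color', 'camera_matrix', 'position', 'orientation'])
partsbin [(0.97, [213.8, 148.0, 274.3, 227.4])]
hasp []
tray [(0.95, [218.7, 155.1, 268.7, 224.5])]
openbin_rim [(0.68, [340.0, 170.6, 412.9, 253.1]), (0.15, [235.8, 168.1, 246.0, 176.2])]
tray_handle [(0.79, [219.7, 153.3, 266.5, 221.2]), (0.36, [444.8, 189.7, 477.5, 218.7])]
ball_center [(0.64, [313.3, 154.4, 321.0, 177.0]), (0.61, [239.9, 165.4, 244.5, 173.4])]
cup [(0.81, [443.9, 189.9, 477.5, 220.1])]
car [(0.71, [135.1, 202.1, 185.0, 249.2]), (0.57, [309.7, 153.8, 322.4, 176.4])]
```

```bash
python3 - <<'E'
import cv2
a=cv2.imread("pics/top0.png");cv2.imwrite("pics/top0c.png",cv2.resize(a[130:270,190:490-100],None,fx=4,fy=4,interpolation=cv2.INTER_CUBIC))
a=cv2.imread("pics/scene0.png");cv2.imwrite("pics/scene0c.png",cv2.resize(a[140:240,330:460],None,fx=6,fy=6,interpolation=cv2.INTER_CUBIC))
E
```

```text
(no output)
```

View pics/top0.png

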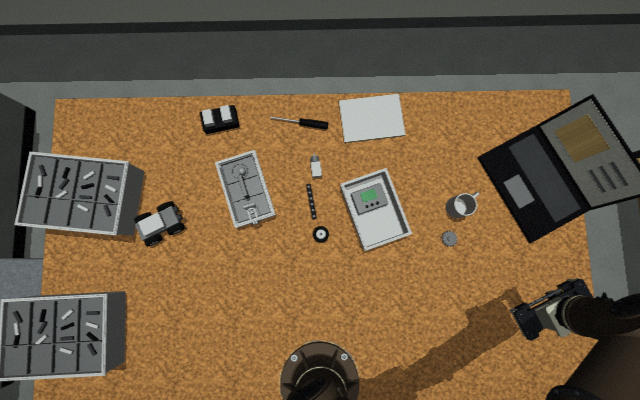

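View pics/scene0.png

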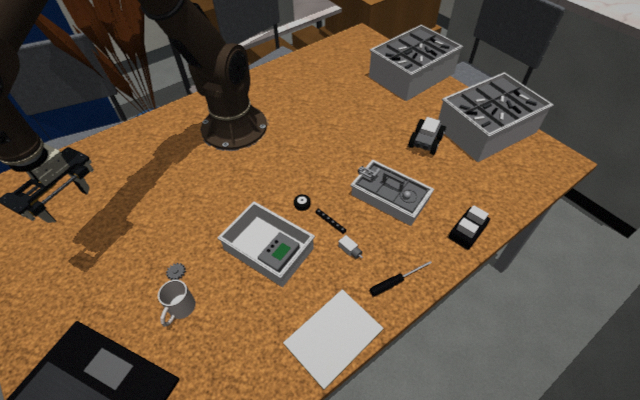

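```bash
sleep 0
```

```text
(no output)
```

View pics/top0c.png

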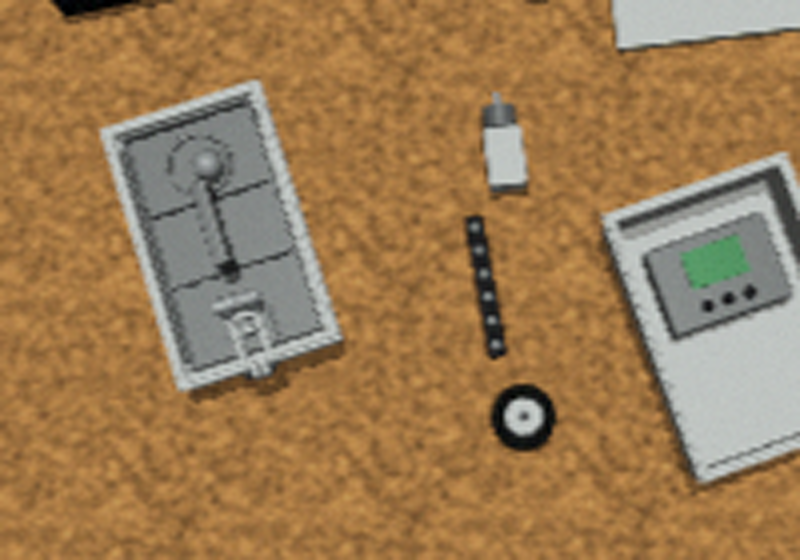

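View pics/scene0c.png

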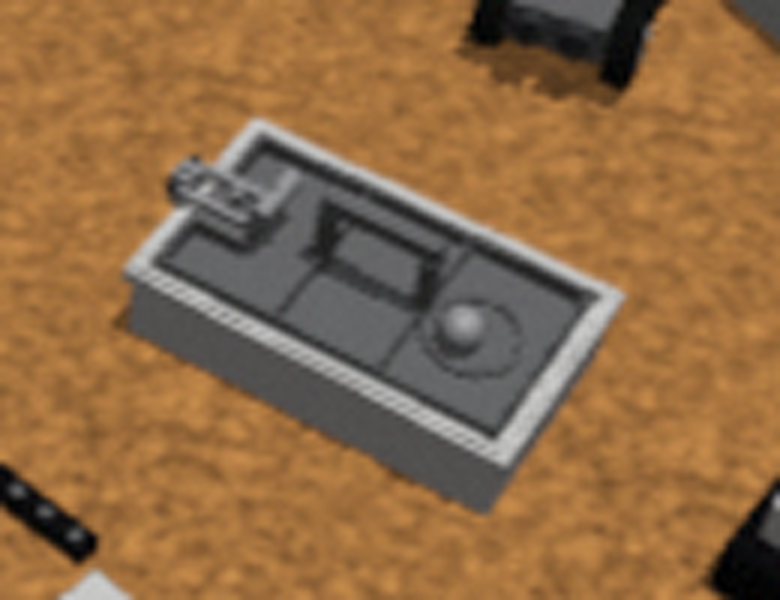

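```bash
cat > h.py <<'E'
import numpy as np
from scipy.spatial.transform import Rotation as R
from scipy.optimize import least_squares
def rot(q): return R.from_quat([q[1],q[2],q[3],q[0]])
CAM={"scene":dict(K=(395.39547,326.02424,199.276),p=np.array([1.1318719,-0.4259136,1.00626172]),q=[0.84849009,0.29390632,0.14797878,0.41447065]),
"top":dict(K=(394.2180689,310.88846,196.56146),p=np.array([0.40351475,0.02144746,1.31316603]),q=[-0.69826881,-0.04856665,0.05140173,0.71233406])}
def proj(c,P):
    c=CAM[c];v=rot(c["q"]).inv().apply(np.atleast_2d(P)-c["p"])
    f,cx,cy=c["K"];return np.c_[cx+f*v[:,0]/-v[:,2],cy-f*v[:,1]/-v[:,2]]
def back(c,uv,z):
    c=CAM[c];f,cx,cy=c["K"];d=rot(c["q"]).apply([(uv[0]-cx)/f,-(uv[1]-cy)/f,-1]);t=(z-c["p"][2])/d[2];return c["p"]+t*d
def place(P,x):
    c,s=np.cos(x[2]),np.sin(x[2]);P=np.atleast_2d(P);return np.c_[x[0]+c*P[:,0]-s*P[:,1],x[1]+s*P[:,0]+c*P[:,1],P[:,2]]
E
python3 - <<'E'
from h import *
import cv2
a=cv2.imread("pics/top0.png");s=cv2.imread("pics/scene0.png")
cv2.imwrite("pics/ob_t.png",cv2.resize(a[160:260,330:420],None,fx=6,fy=6,interpolation=cv2.INTER_CUBIC))
cv2.imwrite("pics/ob_s.png",cv2.resize(s[195:295,210:325],None,fx=6,fy=6,interpolation=cv2.INTER_CUBIC))
def corners(h,L,W): return np.array([[-L,W,h],[-L,-W,h],[L,-W,h],[L,W,h]])
t=np.array([[183,388],[341,340],[258,82],[103,130]])/4+[190,130]
sc=np.array([[258,120],[128,270],[500,462],[625,295]])/6+[330,140]
C=corners(.054,.109,.064)
for nm,sel in(("both",(1,1)),("top",(1,0)),("scene",(0,1))):
    f=lambda x:np.r_[sel[0]*(proj("top",place(C,x))-t).ravel(),sel[1]*(proj("scene",place(C,x))-sc).ravel()]
    o=least_squares(f,[.45,.2,.2]);print(nm,o.x,np.round(o.fun,1))
E
```

```text
both [0.61673267 0.22632937 0.29551032] [ 0.1 -1.4 -1.1 -1.7 -0.1 -0.2  1.1 -0.4 -0.5 -0.1  0.3 -1.2 -0.1 -1.3
 -1.9 -0.6]
top [0.61368704 0.22630865 0.29831377] [ 0.2 -0.4 -1.  -0.9 -0.2  0.7  1.   0.6 -0.  -0.  -0.  -0.  -0.  -0.
 -0.  -0. ]
scene [0.62028649 0.22525306 0.29255917] [ 0.  -0.  -0.  -0.   0.  -0.   0.  -0.   0.1  0.6  0.7 -0.5  0.4 -0.3
 -1.2  0.4]
```

View pics/ob_t.png

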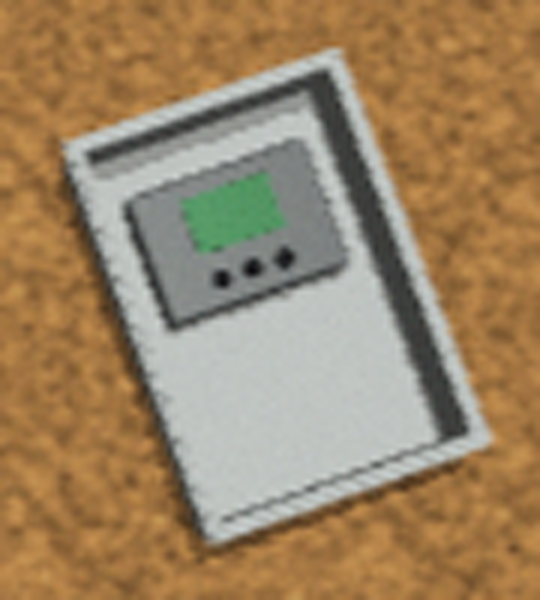

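View pics/ob_s.png

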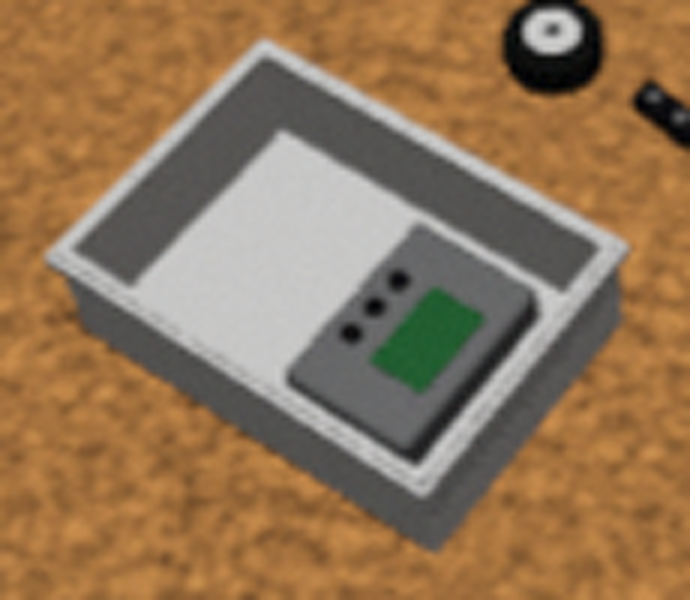

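```bash
cat >> h.py <<'E'
def corners(h,L,W): return np.array([[-L,W,h],[-L,-W,h],[L,-W,h],[L,W,h]])
import cv2
def overlay(img,cam,x,off,w,k,name,th=0.0,tray=None,extra=[]):
    a=cv2.resize(img[off[1]:off[1]+w[1],off[0]:off[0]+w[0]],None,fx=k,fy=k,interpolation=cv2.INTER_CUBIC)
    def ln(P,col,closed=True):
        uv=((proj(cam,P)-off)*k+(k-1)/2).round().astype(int);cv2.polylines(a,[uv],closed,col,1)
    if x is not None:
        ln(place(corners(.054,.109,.064),x),(0,255,0))
        c=th+.278;hx,hz=-.118+.058*np.cos(c),.0625+.058*np.sin(c)
        ln(place([[hx,-.018,hz],[hx,.018,hz]],x),(0,0,255),False)
        ln(place([[-.118,-.013,.0625],[-.118,.013,.0625]],x),(255,0,0),False)
        if tray is None: tray=x
        zt=.044
        ln(place([[-.034,0,zt+.06],[.034,0,zt+.06]],tray),(0,255,255),False)
    for P in extra: ln(P,(255,0,255))
    cv2.imwrite(name,a)
E
python3 - <<'E'
from h import *
a=cv2.imread("pics/top0.png");s=cv2.imread("pics/scene0.png")
t=(np.array([[183,388],[341,340],[258,82],[103,130]])-1.5)/4+[190,130]
sc=(np.array([[258,120],[128,270],[500,462],[625,295]])-2.5)/6+[330,140]
C=corners(.054,.109,.064)
f=lambda x:np.r_[(proj("top",place(C,x))-t).ravel(),(proj("scene",place(C,x))-sc).ravel()]
o=least_squares(f,[.45,.2,.2]);x=o.x;print(x)
C2=corners(.07,.109,.075)
t2=(np.array([[210,545],[490,440],[340,50],[65,145]])-2.5)/6+[330,160]
s2=(np.array([[265,40],[45,257],[422,495],[628,248]])-2.5)/6+[210,195]
f=lambda x:np.r_[(proj("top",place(C2,x))-t2).ravel(),(proj("scene",place(C2,x))-s2).ravel()]
o=least_squares(f,[.45,-.1,.2]);y=o.x;print(y,np.round(o.fun,1))
overlay(a,"top",x,np.array([205,140]),(90,95),6,"pics/o_t.png")
overlay(s,"scene",x,np.array([340,145]),(110,90),7,"pics/o_s.png")
for n in [0,1]:
    f=lambda x:(proj("top",place(C2,x))-t2).ravel() if n==0 else (proj("scene",place(C2,x))-s2).ravel()
    print(least_squares(f,[.45,-.1,.2]).x)
E
```

```text
[0.61635195 0.22684028 0.29569528]
[ 0.54040596 -0.19110267  0.31777866] [ 1.3 -2.  -0.8 -0.5 -0.5  0.5  1.6 -0.2 -0.1  0.5  1.8 -0.8 -0.1 -1.6
 -1.5 -0.4]
[ 0.53860352 -0.18971516  0.31839028]
[ 0.54244494 -0.1923793   0.31785754]
```

View pics/o_t.png

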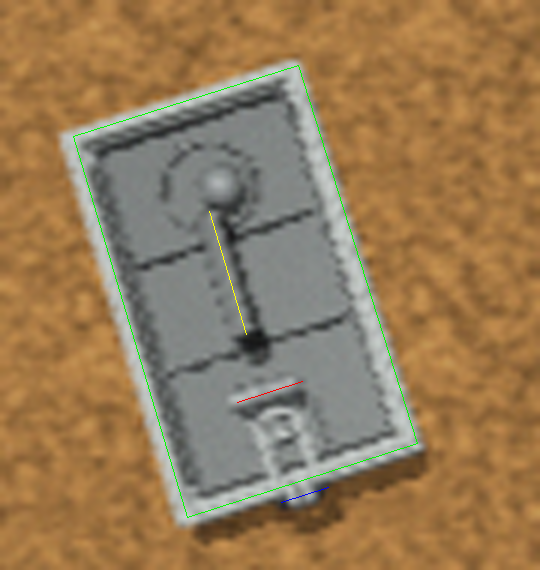

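View pics/o_s.png

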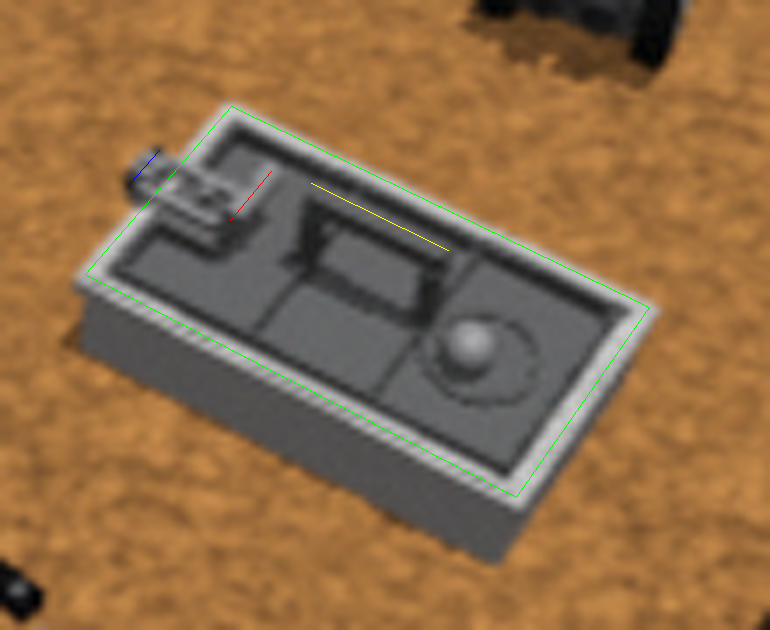

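```bash
cat >> h.py <<'E'
BIN=np.array([.6164,.2268,.2957]);OB=np.array([.5404,-.1911,.3178])
def todo(P,yaw=None):
    from bench import r
    s=r.sense();q=rot(s["tcp_rot"]);d=q.inv().apply(np.array(P)-s["ee_pos"])
    m=q.as_matrix();y=np.arctan2(m[1,0],m[0,0])
    print("t",round(float(s["t"]),2),"pos",np.round(s["ee_pos"],4),"yaw",round(y,4),"tilt z",np.round(m[:,2],4),"open",round(float(s["opening"]),4),"F",np.round(s["wrist_force"],1))
    print("target",np.round(P,4),"tool shift",np.round(d,4),"turn z",None if yaw is None else round(y-yaw,4))
E
python3 - <<'E'
from h import *
c=.278;g=place([[-.118+.058*np.cos(c),0,.0625+.058*np.sin(c)]],BIN)[0];print(g)
todo(np.r_[g[:2],.19],BIN[2])
E
```

```text
[0.55687391 0.20866651 0.07841711]
t 0.9 pos [ 0.257  -0.5697  0.2267] yaw 0.4238 tilt z [ 0.e+00 -1.e-04 -1.e+00] open 0.0919 F [ 0.2  0.3 -0.5]
target [0.5569 0.2087 0.19  ] tool shift [ 0.5934 -0.5862  0.0367] turn z 0.1281
```

Request:
arm_command --targets '[[0.065, [0, 0, 0], [0, 0, 0.064]], [0.065, [0.01, -0.0125, 0], [0, 0, 0.064]], [0.065, [0.022, -0.028, 0], [0, 0, 0]], [0.065, [0.022, -0.028, 0], [0, 0, 0]], [0.065, [0.022, -0.028, 0], [0, 0, 0]], [0.065, [0.022, -0.028, 0], [0, 0, 0]], [0.065, [0.022, -0.028, 0], [0, 0, 0]], [0.065, [0.022, -0.028, 0], [0, 0, 0]]]'

```text
t: 1.57
ee_pos: [0.3396, -0.3538, 0.2269]
tcp_rot: [0.0, 0.989, 0.147, 0.0]
wrist_force: [1.3, 0.7, 0.1]
opening: 0.0652
```

Request:
arm_command --targets '[[0.065, [0.022, -0.028, 0], [0, 0, 0]], [0.065, [0.022, -0.028, 0], [0, 0, 0]], [0.065, [0.022, -0.028, 0], [0, 0, 0]], [0.065, [0.022, -0.028, 0], [0, 0, 0]], [0.065, [0.022, -0.028, 0], [0, 0, 0]], [0.065, [0.022, -0.028, 0], [0, 0, 0]], [0.065, [0.022, -0.028, 0], [0, 0, 0]], [0.065, [0.022, -0.028, 0], [0, 0, 0]]]'

```text
t: 2.23
ee_pos: [0.4427, -0.0881, 0.2271]
tcp_rot: [0.0, 0.989, 0.147, 0.0]
wrist_force: [1.4, 0.5, 0.1]
opening: 0.0651
```

```bash
python3 - <<'E'
from h import *
todo([.5569,.2087,.19],BIN[2])
E
```

```text
t 2.23 pos [ 0.4427 -0.0881  0.2271] yaw 0.2955 tilt z [ 8.e-04 -3.e-04 -1.e+00] open 0.0651 F [1.4 0.5 0.1]
target [0.5569 0.2087 0.19  ] tool shift [ 0.1957 -0.2507  0.0371] turn z -0.0002
```

Request:
arm_command --targets '[[0.065, [0.022, -0.028, 0], [0, 0, 0]], [0.065, [0.022, -0.028, 0], [0, 0, 0]], [0.065, [0.022, -0.028, 0], [0, 0, 0]], [0.065, [0.022, -0.028, 0], [0, 0, 0]], [0.065, [0.022, -0.028, 0.005], [0, 0, 0]], [0.065, [0.022, -0.028, 0.01], [0, 0, 0]], [0.065, [0.022, -0.028, 0.01], [0, 0, 0]], [0.065, [0.01, -0.014, 0.01], [0, 0, 0]]]'

```text
t: 2.9
ee_pos: [0.5389, 0.164, 0.1916]
tcp_rot: [-0.001, 0.989, 0.149, 0.001]
wrist_force: [0.7, -0.4, 1.1]
opening: 0.0652
```

Request:
arm_command --targets '[[0.065, [0, 0, 0], [0, 0, 0]], [0.065, [0, 0, 0], [0, 0, 0]]]'

```text
t: 3.07
ee_pos: [0.5376, 0.1597, 0.191]
tcp_rot: [0.0, 0.989, 0.148, -0.001]
wrist_force: [0.1, -0.5, 0.4]
opening: 0.0651
```

```bash
python3 - <<'E'
from h import *
from bench import r
todo([.5569,.2087,.066],BIN[2])
for n,o,w,k in(("top",[195,130],(110,110),5),("scene",[320,110],(140,110),5)):
    overlay(r.snapshot(n)["color"],n,BIN,np.array(o),w,k,f"pics/a_{n}.png")
E
```

```text
t 3.07 pos [0.5376 0.1597 0.191 ] yaw 0.2978 tilt z [-1.6e-03 -3.0e-04 -1.0e+00] open 0.0651 F [ 0.1 -0.5  0.4]
target [0.5569 0.2087 0.066 ] tool shift [ 0.033  -0.0411  0.1249] turn z 0.0021
```

View pics/a_top.png

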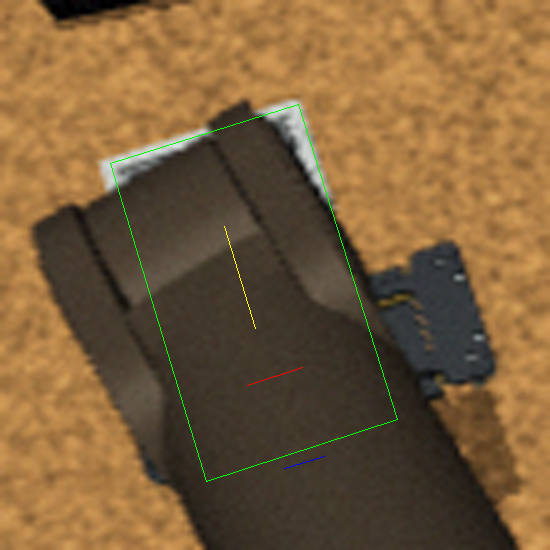

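View pics/a_scene.png

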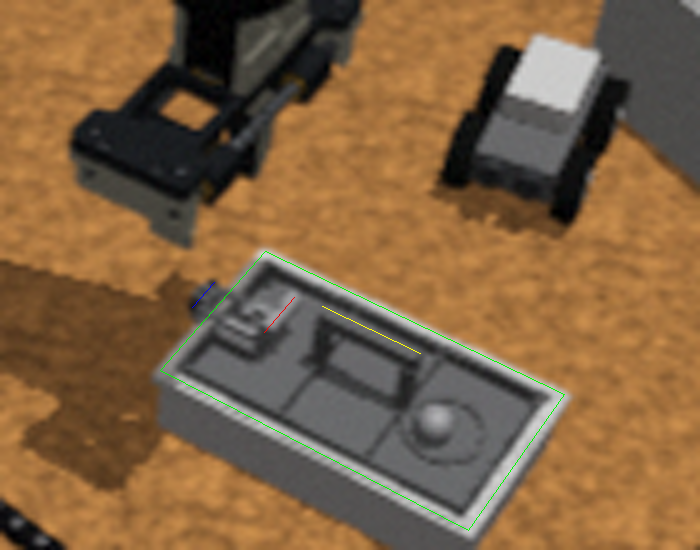

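Request:
arm_command --targets '[[0.065, [0.016, -0.02, 0], [0, 0, 0.002]], [0.065, [0.017, -0.021, 0], [0, 0, 0]], [0.065, [0, 0, 0.02], [0, 0, 0]], [0.065, [0, 0, 0.02], [0, 0, 0]], [0.065, [0, 0, 0.02], [0, 0, 0]], [0.065, [0, 0, 0.015], [0, 0, 0]], [0.065, [0, 0, 0], [0, 0, 0]], [0.065, [0, 0, 0], [0, 0, 0]]]'

```text
t: 3.83
ee_pos: [0.5578, 0.2062, 0.117]
tcp_rot: [0.0, 0.989, 0.145, -0.0]
wrist_force: [-0.3, 0.1, 1.0]
opening: 0.065
```

```bash
python3 - <<'E'
from h import *
from bench import r
todo([.5569,.2087,.066],BIN[2])
s=r.sense();m=rot(s["tcp_rot"]).as_matrix()
ex=[s["ee_pos"]+np.array([m[:,1]*.0325,-m[:,1]*.0325])]
for n,o,w,k in(("scene",[330,120],(120,100),6.5),):
    overlay(r.snapshot(n)["color"],n,BIN,np.array(o),w,k,f"pics/b_{n}.png",extra=ex)
E
```

```text
t 3.83 pos [0.5578 0.2062 0.117 ] yaw 0.2919 tilt z [-4.e-04 -9.e-04 -1.e+00] open 0.065 F [-0.3  0.1  1. ]
target [0.5569 0.2087 0.066 ] tool shift [-0.0001 -0.0027  0.051 ] turn z -0.0038
```

View pics/b_scene.png

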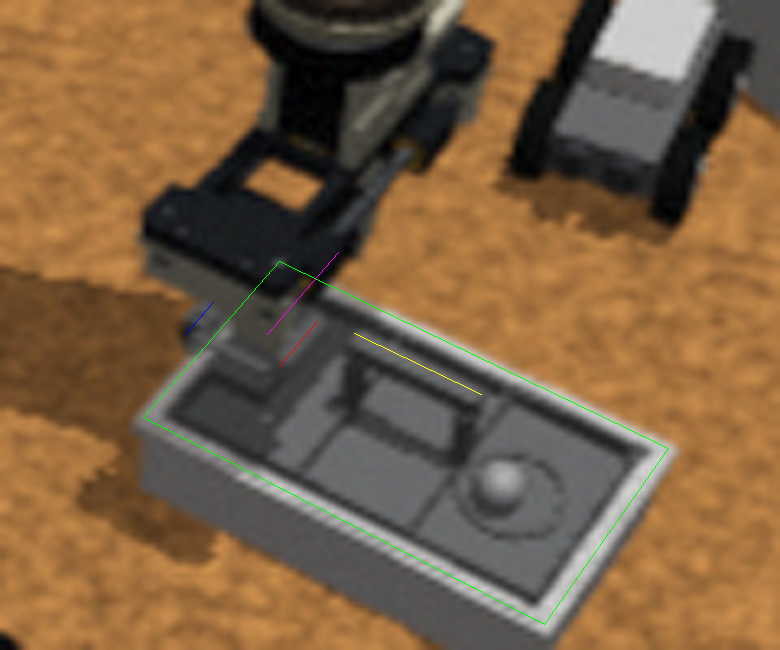

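Request:
arm_command --targets '[[0.065, [0, -0.0025, 0.012], [0, 0, -0.003]], [0.065, [0, 0, 0.013], [0, 0, 0]], [0.065, [0, 0, 0.013], [0, 0, 0]], [0.065, [0, 0, 0.012], [0, 0, 0]], [0.065, [0, 0, 0], [0, 0, 0]], [0.065, [0, 0, 0], [0, 0, 0]]]'

```text
t: 4.38
ee_pos: [0.5568, 0.21, 0.0665]
tcp_rot: [0.0, 0.989, 0.148, -0.0]
wrist_force: [0.1, 0.0, 0.7]
opening: 0.0648
```

```bash
python3 - <<'E'
from h import *
from bench import r
todo([.5569,.2087,.066],BIN[2])
s=r.sense();m=rot(s["tcp_rot"]).as_matrix()
ex=[s["ee_pos"]+np.array([m[:,1]*.0325,-m[:,1]*.0325])]
for n,o,w,k in(("scene",[330,120],(120,100),6.5),):
    overlay(r.snapshot(n)["color"],n,BIN,np.array(o),w,k,f"pics/c_{n}.png",extra=ex)
E
```

```text
t 4.38 pos [0.5568 0.21   0.0665] yaw 0.2967 tilt z [-6.e-04 -3.e-04 -1.e+00] open 0.0648 F [0.1 0.  0.7]
target [0.5569 0.2087 0.066 ] tool shift [-0.0003  0.0013  0.0005] turn z 0.001
```

View pics/c_scene.png

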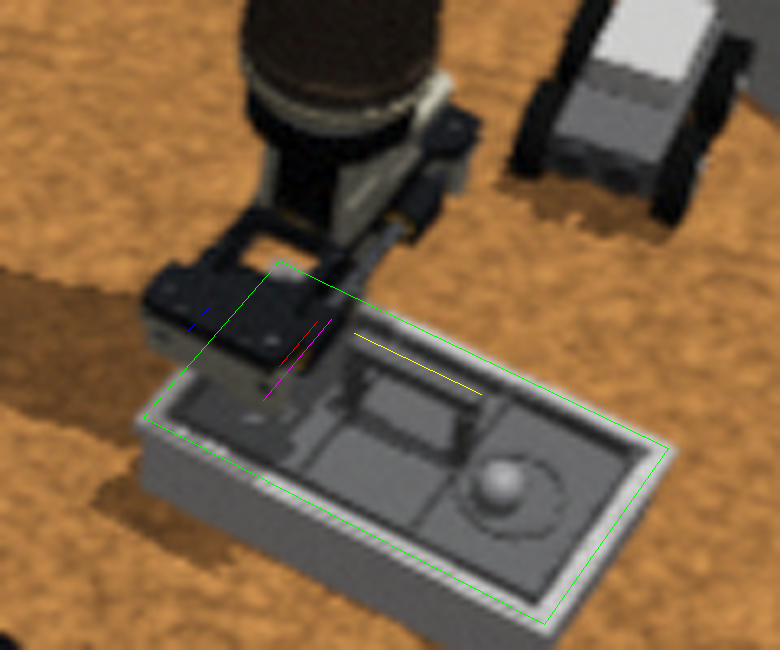

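Request:
arm_command --targets '[[0.045, [0, 0.001, 0], [0, 0, 0]], [0.038, [0, 0, 0], [0, 0, 0]], [0.034, [0, 0, 0], [0, 0, 0]], [0.03, [0, 0, 0], [0, 0, 0]], [0.03, [0, 0, 0], [0, 0, 0]]]'

```text
t: 4.85
ee_pos: [0.5574, 0.21, 0.0671]
tcp_rot: [-0.001, 0.989, 0.148, 0.0]
wrist_force: [-3.9, 12.3, -1.3]
opening: 0.0359
```

```bash
python3 - <<'E'
from h import *
todo([.5569,.2087,.066],BIN[2])
# arc shifts
ps=[(.058*np.cos(t+.278),.058*np.sin(t+.278)) for t in np.linspace(0,2.1,22)]
d=np.diff(ps,axis=0);print([(round(a,4),round(-b,4)) for a,b in d])
E
```

```text
t 4.85 pos [0.5574 0.21   0.0671] yaw 0.2968 tilt z [ 6.0e-04  1.3e-03 -1.0e+00] open 0.0359 F [-3.9 12.3 -1.3]
target [0.5569 0.2087 0.066 ] tool shift [-0.0008  0.0011  0.0011] turn z 0.0011
[(np.float64(-0.0019), np.float64(-0.0055)), (np.float64(-0.0024), np.float64(-0.0053)), (np.float64(-0.0029), np.float64(-0.005)), (np.float64(-0.0034), np.float64(-0.0047)), (np.float64(-0.0039), np.float64(-0.0043)), (np.float64(-0.0043), np.float64(-0.0039)), (np.float64(-0.0046), np.float64(-0.0035)), (np.float64(-0.005), np.float64(-0.003)), (np.float64(-0.0052), np.float64(-0.0025)), (np.float64(-0.0055), np.float64(-0.0019)), (np.float64(-0.0056), np.float64(-0.0014)), (np.float64(-0.0057), np.float64(-0.0008)), (np.float64(-0.0058), np.float64(-0.0002)), (np.float64(-0.0058), np.float64(0.0003)), (np.float64(-0.0057), np.float64(0.0009)), (np.float64(-0.0056), np.float64(0.0015)), (np.float64(-0.0054), np.float64(0.002)), (np.float64(-0.0052), np.float64(0.0026)), (np.float64(-0.0049), np.float64(0.0031)), (np.float64(-0.0046), np.float64(0.0035)), (np.float64(-0.0042), np.float64(0.004))]
```

Request:
arm_command --targets '[[0.03, [0, -0.0015, 0], [0, 0, 0]], [0.03, [-0.0019, 0, -0.0055], [0, 0, 0]], [0.03, [-0.0024, 0, -0.0053], [0, 0, 0]], [0.03, [-0.0029, 0, -0.005], [0, 0, 0]], [0.03, [-0.0034, 0, -0.0047], [0, 0, 0]], [0.03, [0, 0, 0], [0, 0, 0]]]'

```text
t: 5.35
ee_pos: [0.5461, 0.2072, 0.0882]
tcp_rot: [0.0, 0.989, 0.148, 0.0]
wrist_force: [0.7, 0.7, -2.6]
opening: 0.0354
```

Forces are small and the bar is following. I'll continue the arc.

Request:
arm_command --targets '[[0.03, [-0.0039, 0, -0.0043], [0, 0, 0]], [0.03, [-0.0043, 0, -0.0039], [0, 0, 0]], [0.03, [-0.0046, 0, -0.0035], [0, 0, 0]], [0.03, [-0.005, 0, -0.003], [0, 0, 0]], [0.03, [-0.0052, 0, -0.0025], [0, 0, 0]], [0.03, [-0.0055, 0, -0.0019], [0, 0, 0]], [0.03, [-0.0056, 0, -0.0014], [0, 0, 0]], [0.03, [-0.0057, 0, -0.0008], [0, 0, 0]]]'

```text
t: 6.02
ee_pos: [0.5091, 0.1959, 0.1094]
tcp_rot: [-0.0, 0.989, 0.148, 0.001]
wrist_force: [5.3, -0.1, 3.7]
opening: 0.0354
```

```bash
python3 - <<'E'
from h import *
from bench import r
t=1.2+.278
g=place([[-.118+.058*np.cos(t),0,.0625+.058*np.sin(t)-.0115]],BIN)[0]
todo(g,BIN[2])
overlay(r.snapshot("scene")["color"],"scene",BIN,np.array([330,120]),(120,100),6.5,"pics/d.png",th=1.2)
E
```

```text
t 6.02 pos [0.5091 0.1959 0.1094] yaw 0.2965 tilt z [ 2.1e-03  6.0e-04 -1.0e+00] open 0.0354 F [ 5.3 -0.1  3.7]
target [0.5087 0.194  0.1088] tool shift [-0.001   0.0017  0.0006] turn z 0.0008
```

View pics/d.png

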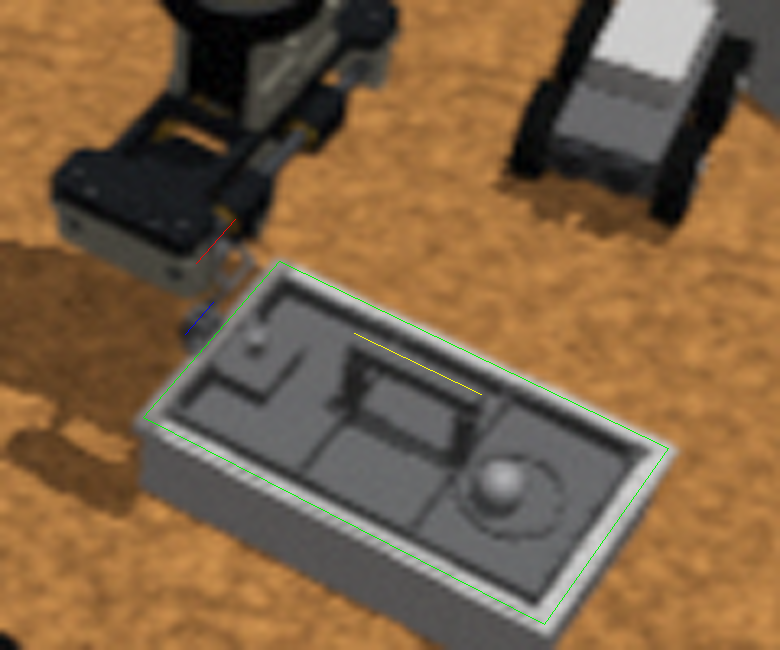

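Request:
arm_command --targets '[[0.03, [-0.0058, 0, -0.0002], [0, 0, 0]], [0.03, [-0.0058, 0, 0.0003], [0, 0, 0]], [0.03, [-0.0057, 0, 0.0009], [0, 0, 0]], [0.03, [-0.0056, 0, 0.0015], [0, 0, 0]], [0.03, [-0.0054, 0, 0.002], [0, 0, 0]], [0.03, [-0.0052, 0, 0.0026], [0, 0, 0]], [0.03, [-0.0049, 0, 0.0031], [0, 0, 0]], [0.03, [-0.0046, 0, 0.0035], [0, 0, 0]]]'

```text
t: 6.73
ee_pos: [0.4663, 0.1827, 0.0952]
tcp_rot: [0.0, 0.989, 0.148, -0.001]
wrist_force: [-0.4, -0.8, 7.3]
opening: 0.0352
```

Request:
arm_command --targets '[[0.03, [-0.003, 0, 0.003], [0, 0, 0]], [0.03, [0, 0, 0], [0, 0, 0]], [0.03, [0, 0, 0], [0, 0, 0]]]'

```text
t: 6.98
ee_pos: [0.4624, 0.1815, 0.0915]
tcp_rot: [0.001, 0.989, 0.148, -0.002]
wrist_force: [-2.8, -2.5, 6.2]
opening: 0.0354
```

```bash
python3 - <<'E'
from h import *
t=2.1+.278
g=place([[-.118+.058*np.cos(t),0,.0625+.058*np.sin(t)-.0115]],BIN)[0]
todo(g,BIN[2])
E
```

```text
t 6.98 pos [0.4624 0.1815 0.0915] yaw 0.2969 tilt z [-0.0032 -0.002  -1.    ] open 0.0354 F [-2.8 -2.5  6.2]
target [0.4634 0.1802 0.0911] tool shift [0.0006 0.0015 0.0004] turn z 0.0012
```

Hasp at about 2.1 rad. Next I open the gripper and retreat upward.

Request:
arm_command --targets '[[0.06, [0, 0, 0], [0, 0, 0]], [0.06, [0, 0, 0], [0, 0, 0]], [0.06, [0, 0, 0], [0, 0, 0]], [0.06, [0, 0, -0.02], [0, 0, 0]], [0.06, [0, 0, -0.03], [0, 0, 0]], [0.06, [0, 0, -0.035], [0, 0, 0]], [0.06, [0, 0, 0], [0, 0, 0]]]'

```text
t: 7.57
ee_pos: [0.467, 0.1843, 0.1822]
tcp_rot: [-0.001, 0.989, 0.148, 0.004]
wrist_force: [0.2, 0.2, 0.7]
opening: 0.0603
```

```bash
python3 - <<'E'
from h import *
from bench import r
h=place([[0.0,0.0015,.098-.012]],BIN)[0]
todo(h,BIN[2])
overlay(r.snapshot("scene")["color"],"scene",BIN,np.array([330,120]),(120,100),6.5,"pics/e.png",th=2.1)
overlay(r.snapshot("top")["color"],"top",BIN,np.array([200,130]),(90,100),6,"pics/e_t.png",th=2.1)
E
```

```text
t 7.57 pos [0.467  0.1843 0.1822] yaw 0.2971 tilt z [ 0.0069  0.0034 -1.    ] open 0.0603 F [0.2 0.2 0.7]
target [0.616  0.2282 0.086 ] tool shift [0.1546 0.0017 0.0974] turn z 0.0014
```

View pics/e.png

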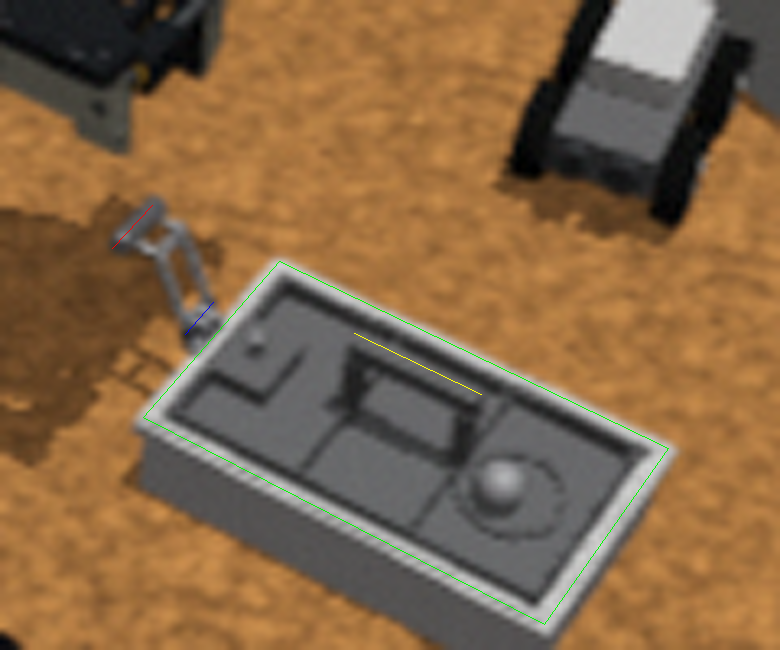

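View pics/e_t.png

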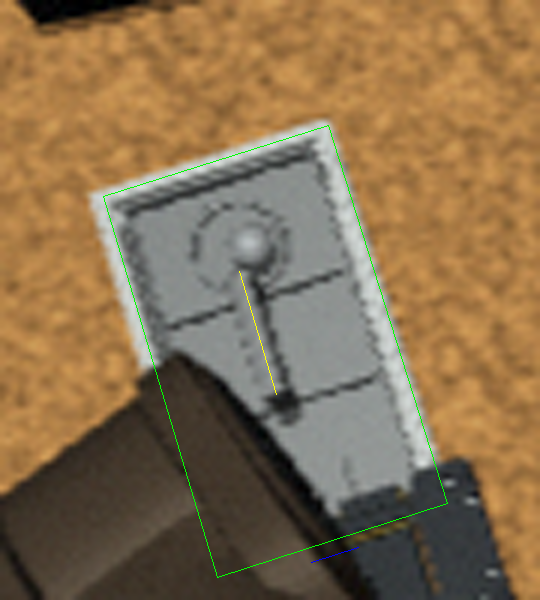

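Request:
arm_command --targets '[[0.06, [0.02, 0, 0], [0, 0, 0.001]], [0.06, [0.03, 0, 0], [0, 0, 0]], [0.06, [0.03, 0.001, 0], [0, 0, 0]], [0.06, [0.03, 0.001, 0], [0, 0, 0]], [0.06, [0.03, 0, 0], [0, 0, 0]], [0.06, [0.015, 0, 0.01], [0, 0, 0]], [0.06, [0, 0, 0.02], [0, 0, 0]], [0.06, [0, 0, 0], [0, 0, 0]]]'

```text
t: 8.33
ee_pos: [0.6113, 0.2245, 0.1411]
tcp_rot: [0.001, 0.989, 0.147, -0.004]
wrist_force: [-0.9, -0.3, -0.6]
opening: 0.0605
```

Request:
arm_command --targets '[[0.06, [0, 0, 0], [0, 0, 0]]]'

```text
t: 8.42
ee_pos: [0.6116, 0.225, 0.1442]
tcp_rot: [0.001, 0.989, 0.148, -0.003]
wrist_force: [0.0, -0.0, -0.8]
opening: 0.0599
```

```bash
python3 - <<'E'
from h import *
h=place([[0.0,0.001,.080]],BIN)[0]
todo(h,BIN[2])
E
```

```text
t 8.42 pos [0.6116 0.225  0.1442] yaw 0.2961 tilt z [-0.0051 -0.0021 -1.    ] open 0.0599 F [ 0.  -0.  -0.8]
target [0.6161 0.2278 0.08  ] tool shift [ 0.0055 -0.0014  0.0642] turn z 0.0004
```

Request:
arm_command --targets '[[0.06, [0.0055, -0.0014, 0.014], [0, 0, 0]], [0.06, [0, 0, 0.016], [0, 0, 0]], [0.06, [0, 0, 0.016], [0, 0, 0]], [0.06, [0, 0, 0.014], [0, 0, 0]], [0.06, [0, 0, 0.004], [0, 0, 0]], [0.06, [0, 0, 0], [0, 0, 0]], [0.06, [0, 0, 0], [0, 0, 0]]]'

```text
t: 9.0
ee_pos: [0.6185, 0.2289, 0.0835]
tcp_rot: [-0.0, 0.989, 0.147, 0.0]
wrist_force: [-0.3, -0.8, -0.3]
opening: 0.0602
```

```bash
python3 - <<'E'
from h import *
from bench import r
h=place([[0.0,0.001,.080]],BIN)[0]
todo(h,BIN[2])
s=r.sense();m=rot(s["tcp_rot"]).as_matrix()
ex=[s["ee_pos"]-.019*m[:,2]+np.array([m[:,1]*.03,-m[:,1]*.03])]
overlay(r.snapshot("scene")["color"],"scene",BIN,np.array([330,120]),(120,100),6.5,"pics/f.png",th=2.1,extra=ex)
E
```

```text
t 9.0 pos [0.6185 0.2289 0.0835] yaw 0.2959 tilt z [ 6.e-04  3.e-04 -1.e+00] open 0.0602 F [-0.3 -0.8 -0.3]
target [0.6161 0.2278 0.08  ] tool shift [-0.0026  0.0004  0.0035] turn z 0.0002
```

View pics/f.png

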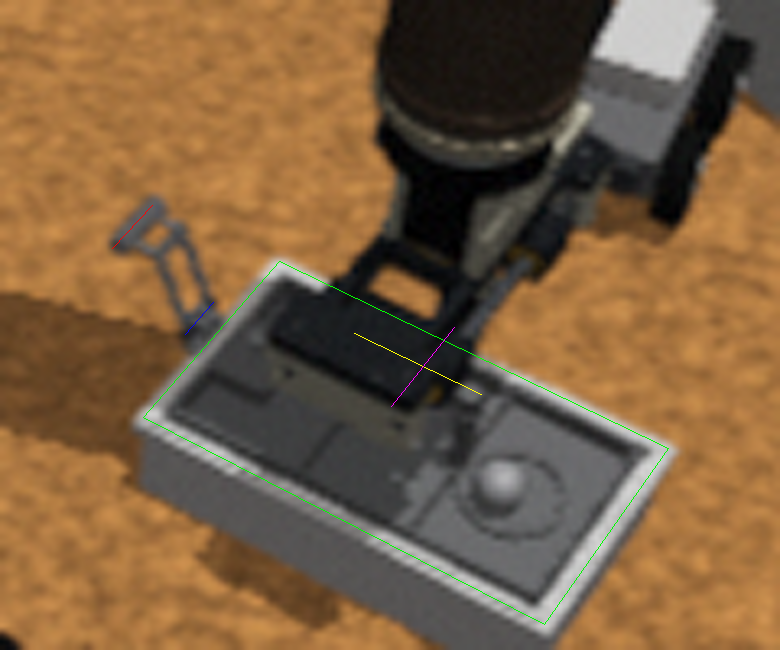

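Request:
arm_command --targets '[[0.05, [-0.0025, 0, 0.003], [0, 0, 0]], [0.03, [0, 0, 0], [0, 0, 0]], [0.02, [0, 0, 0], [0, 0, 0]], [0.014, [0, 0, 0], [0, 0, 0]], [0.01, [0, 0, 0], [0, 0, 0]], [0.006, [0, 0, 0], [0, 0, 0]], [0.006, [0, 0, 0], [0, 0, 0]]]'

```text
t: 9.63
ee_pos: [0.616, 0.2279, 0.0799]
tcp_rot: [0.0, 0.989, 0.147, 0.0]
wrist_force: [-0.6, -0.7, -0.1]
opening: 0.018
```

```bash
python3 - <<'E'
from h import *
from bench import r
h=place([[0.0,0.001,.080]],BIN)[0]
todo(h,BIN[2])
overlay(r.snapshot("scene")["color"],"scene",BIN,np.array([330,120]),(120,100),6.5,"pics/g.png",th=2.1)
E
```

```text
t 9.63 pos [0.616  0.2279 0.0799] yaw 0.2957 tilt z [ 1.e-04  0.e+00 -1.e+00] open 0.018 F [-0.6 -0.7 -0.1]
target [0.6161 0.2278 0.08  ] tool shift [ 0.      0.0002 -0.0001] turn z -0.0
```

View pics/g.png

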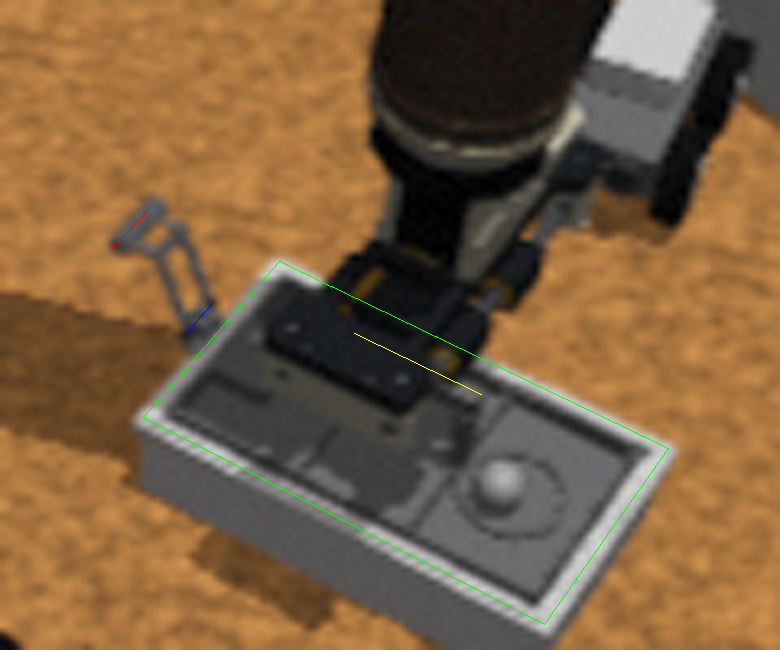

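Request:
arm_command --targets '[[0.006, [0, 0, 0], [0, 0, 0]], [0.006, [0, 0, 0], [0, 0, 0]], [0.006, [0, 0, 0], [0, 0, 0]], [0.006, [0, 0, 0], [0, 0, 0]]]'

```text
t: 10.02
ee_pos: [0.616, 0.2279, 0.0798]
tcp_rot: [0.0, 0.989, 0.147, 0.0]
wrist_force: [0.5, -0.1, 0.8]
opening: 0.0116
```

Request:
arm_command --targets '[[0.006, [0, 0, -0.001], [0, 0, 0]], [0.006, [0, 0, -0.002], [0, 0, 0]], [0.006, [0, 0, -0.003], [0, 0, 0]], [0.006, [0, 0, -0.004], [0, 0, 0]], [0.006, [0, 0, -0.004], [0, 0, 0]], [0.006, [0, 0, -0.003], [0, 0, 0]], [0.006, [0, 0, -0.002], [0, 0, 0]], [0.006, [0, 0, 0], [0, 0, 0]]]'

```text
t: 10.68
ee_pos: [0.6163, 0.228, 0.0996]
tcp_rot: [-0.0, 0.989, 0.147, 0.001]
wrist_force: [0.5, 0.2, -2.9]
opening: 0.0114
```

```bash
python3 - <<'E'
from h import *
from bench import r
h=place([[0.0,0.001,.080]],BIN)[0]
todo(h,BIN[2])
overlay(r.snapshot("scene")["color"],"scene",BIN,np.array([330,120]),(120,100),6.5,"pics/g2.png",th=2.1)
E
```

```text
t 10.68 pos [0.6163 0.228  0.0996] yaw 0.2957 tilt z [ 1.e-03  3.e-04 -1.e+00] open 0.0114 F [ 0.5  0.2 -2.9]
target [0.6161 0.2278 0.08  ] tool shift [-0.0003  0.0002  0.0196] turn z -0.0
```

View pics/g2.png

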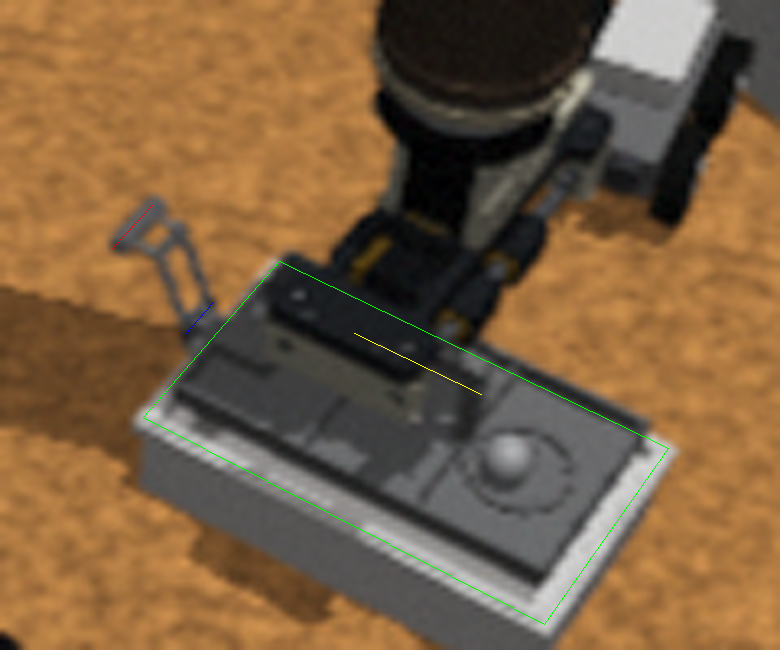

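Request:
arm_command --targets '[[0.006, [0, 0, -0.004], [0, 0, 0]], [0.006, [0, 0, -0.007], [0, 0, 0]], [0.006, [0, 0, -0.008], [0, 0, 0]], [0.006, [0, 0, -0.008], [0, 0, 0]], [0.006, [0, 0, -0.008], [0, 0, 0]], [0.006, [0, 0, -0.008], [0, 0, 0]], [0.006, [0, 0, -0.008], [0, 0, 0]], [0.006, [0, 0, -0.008], [0, 0, 0]]]'

```text
t: 11.4
ee_pos: [0.616, 0.2279, 0.1589]
tcp_rot: [-0.0, 0.989, 0.147, 0.0]
wrist_force: [0.5, -0.4, -3.1]
opening: 0.0118
```

Request:
arm_command --targets '[[0.006, [0, 0, -0.008], [0, 0, 0]], [0.006, [0, 0, -0.008], [0, 0, 0]], [0.006, [0, 0, -0.008], [0, 0, 0]], [0.006, [0, 0, -0.008], [0, 0, 0]], [0.006, [0, 0, -0.007], [0, 0, 0]], [0.006, [0, 0, -0.005], [0, 0, 0]], [0.006, [0, 0, -0.002], [0, 0, 0]], [0.006, [0, 0, 0], [0, 0, 0]]]'

```text
t: 12.07
ee_pos: [0.6162, 0.228, 0.2044]
tcp_rot: [-0.0, 0.989, 0.147, 0.0]
wrist_force: [0.8, -0.6, -2.4]
opening: 0.0118
```

```bash
python3 - <<'E'
from h import *
from bench import r
g=place([[-.06,0.0,.205]],np.r_[OB[:2],.2957])[0]
todo(g,BIN[2])
cv2.imwrite("pics/i.png",cv2.resize(r.snapshot("scene")["color"][100:240,290:470],None,fx=4,fy=4,interpolation=cv2.INTER_CUBIC))
E
```

```text
t 12.07 pos [0.6162 0.228  0.2044] yaw 0.2957 tilt z [ 7.e-04  2.e-04 -1.e+00] open 0.0118 F [ 0.8 -0.6 -2.4]
target [ 0.483  -0.2086  0.205 ] tool shift [-0.2546  0.3788 -0.0008] turn z -0.0
```

View pics/i.png

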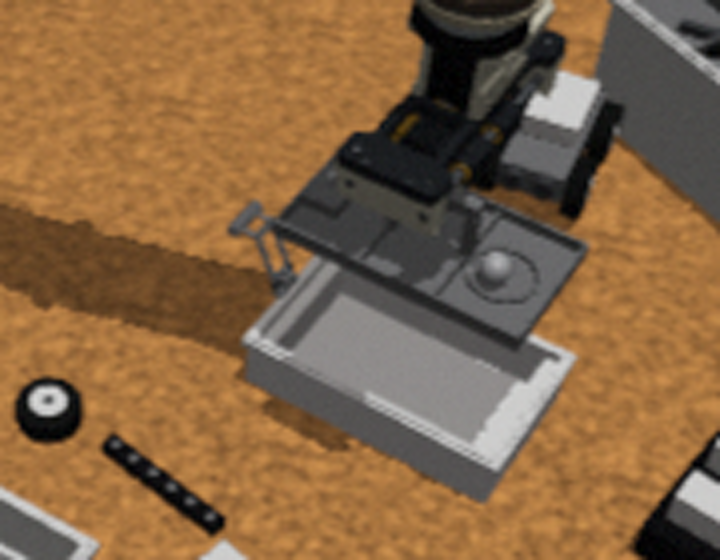

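Request:
arm_command --targets '[[0.006, [-0.0011, 0.0017, 0], [0, 0, 0]], [0.006, [-0.0022, 0.0033, 0], [0, 0, 0]], [0.006, [-0.0034, 0.005, 0], [0, 0, 0]], [0.006, [-0.0045, 0.0066, 0], [0, 0, 0]], [0.006, [-0.0056, 0.0083, 0], [0, 0, 0]], [0.006, [-0.0056, 0.0083, 0], [0, 0, 0]], [0.006, [-0.0056, 0.0083, 0], [0, 0, 0]], [0.006, [-0.0056, 0.0083, 0], [0, 0, 0]]]'

```text
t: 12.78
ee_pos: [0.598, 0.169, 0.2039]
tcp_rot: [0.0, 0.989, 0.147, 0.0]
wrist_force: [-0.1, 0.2, -2.1]
opening: 0.0116
```

Request:
arm_command --targets '[[0.006, [-0.0056, 0.0083, 0], [0, 0, 0]], [0.006, [-0.0056, 0.0083, 0], [0, 0, 0]], [0.006, [-0.0056, 0.0083, 0], [0, 0, 0]], [0.006, [-0.0056, 0.0083, 0], [0, 0, 0]], [0.006, [-0.0056, 0.0083, 0], [0, 0, 0]], [0.006, [-0.0056, 0.0083, 0], [0, 0, 0]], [0.006, [-0.0056, 0.0083, 0], [0, 0, 0]], [0.006, [-0.0056, 0.0083, 0], [0, 0, 0]]]'

```text
t: 13.45
ee_pos: [0.5745, 0.093, 0.2038]
tcp_rot: [0.0, 0.989, 0.147, 0.0]
wrist_force: [0.3, 0.2, -3.2]
opening: 0.0113
```

Request:
arm_command --targets '[[0.006, [-0.0056, 0.0083, 0], [0, 0, 0]], [0.006, [-0.0056, 0.0083, 0], [0, 0, 0]], [0.006, [-0.0056, 0.0083, 0], [0, 0, 0]], [0.006, [-0.0056, 0.0083, 0], [0, 0, 0]], [0.006, [-0.0056, 0.0083, 0], [0, 0, 0]], [0.006, [-0.0056, 0.0083, 0], [0, 0, 0]], [0.006, [-0.0056, 0.0083, 0], [0, 0, 0]], [0.006, [-0.0056, 0.0083, 0], [0, 0, 0]]]'

```text
t: 14.12
ee_pos: [0.551, 0.0163, 0.2038]
tcp_rot: [0.0, 0.989, 0.147, 0.0]
wrist_force: [0.6, 1.5, -3.2]
opening: 0.0116
```

```bash
python3 - <<'E'
from h import *
from bench import r
todo(place([[-.06,0.0,.205]],np.r_[OB[:2],.2957])[0],BIN[2])
E
```

```text
t 14.12 pos [0.551  0.0163 0.2038] yaw 0.2956 tilt z [ 0. -0. -1.] open 0.0116 F [ 0.6  1.5 -3.2]
target [ 0.483  -0.2086  0.205 ] tool shift [-0.1306  0.1954 -0.0011] turn z -0.0001
```

Request:
arm_command --targets '[[0.006, [-0.0056, 0.0083, 0], [0, 0, 0]], [0.006, [-0.0056, 0.0083, 0], [0, 0, 0]], [0.006, [-0.0056, 0.0083, 0], [0, 0, 0]], [0.006, [-0.0056, 0.0083, 0], [0, 0, 0]], [0.006, [-0.0056, 0.0083, 0], [0, 0, 0]], [0.006, [-0.0056, 0.0083, 0], [0, 0, 0]], [0.006, [-0.0056, 0.0083, 0], [0, 0, 0]], [0.006, [-0.0056, 0.0083, 0], [0, 0, 0]]]'

```text
t: 14.78
ee_pos: [0.5275, -0.0602, 0.2039]
tcp_rot: [0.0, 0.989, 0.147, 0.0]
wrist_force: [-1.2, 0.3, -2.1]
opening: 0.0117
```

Request:
arm_command --targets '[[0.006, [-0.0056, 0.0083, 0], [0, 0, 0]], [0.006, [-0.0056, 0.0083, 0], [0, 0, 0]], [0.006, [-0.0056, 0.0083, 0], [0, 0, 0]], [0.006, [-0.0056, 0.0083, 0], [0, 0, 0]], [0.006, [-0.0056, 0.0083, 0], [0, 0, 0]], [0.006, [-0.0056, 0.0083, 0], [0, 0, 0]], [0.006, [-0.0056, 0.0083, 0], [0, 0, 0]], [0.006, [-0.0056, 0.0083, 0], [0, 0, 0]]]'

```text
t: 15.45
ee_pos: [0.504, -0.1368, 0.2038]
tcp_rot: [0.0, 0.989, 0.147, 0.0]
wrist_force: [-0.2, -0.6, -2.5]
opening: 0.0117
```

Request:
arm_command --targets '[[0.006, [-0.0056, 0.0083, 0], [0, 0, 0]], [0.006, [-0.0056, 0.0083, 0], [0, 0, 0]], [0.006, [-0.0056, 0.0083, 0], [0, 0, 0]], [0.006, [-0.0045, 0.0066, 0], [0, 0, 0]], [0.006, [-0.0034, 0.005, 0], [0, 0, 0]], [0.006, [-0.0022, 0.0033, 0], [0, 0, 0]], [0.006, [-0.0011, 0.0017, 0], [0, 0, 0]], [0.006, [0, 0, 0], [0, 0, 0]]]'

```text
t: 16.12
ee_pos: [0.4896, -0.184, 0.2038]
tcp_rot: [0.0, 0.989, 0.147, 0.0]
wrist_force: [0.4, 0.7, -1.9]
opening: 0.0117
```

Request:
arm_command --targets '[[0.006, [0, 0, 0], [0, 0, 0]], [0.006, [0, 0, 0], [0, 0, 0]]]'

```text
t: 16.28
ee_pos: [0.4898, -0.1831, 0.2038]
tcp_rot: [-0.0, 0.989, 0.148, 0.0]
wrist_force: [1.0, 0.3, -1.7]
opening: 0.0117
```

```bash
python3 - <<'E'
from h import *
from bench import r
todo(place([[-.06,0.0,.206]],np.r_[OB[:2],.2957])[0],BIN[2])
cv2.imwrite("pics/j.png",cv2.resize(r.snapshot("scene")["color"][130:310,170:390],None,fx=3.5,fy=3.5,interpolation=cv2.INTER_CUBIC))
cv2.imwrite("pics/jt.png",cv2.resize(r.snapshot("top")["color"][130:280,290:490],None,fx=4,fy=4,interpolation=cv2.INTER_CUBIC))
E
```

```text
t 16.28 pos [ 0.4898 -0.1831  0.2038] yaw 0.2965 tilt z [ 1.e-04  3.e-04 -1.e+00] open 0.0117 F [ 1.   0.3 -1.7]
target [ 0.483  -0.2086  0.206 ] tool shift [-0.0139  0.0224 -0.0022] turn z 0.0008
```

View pics/j.png

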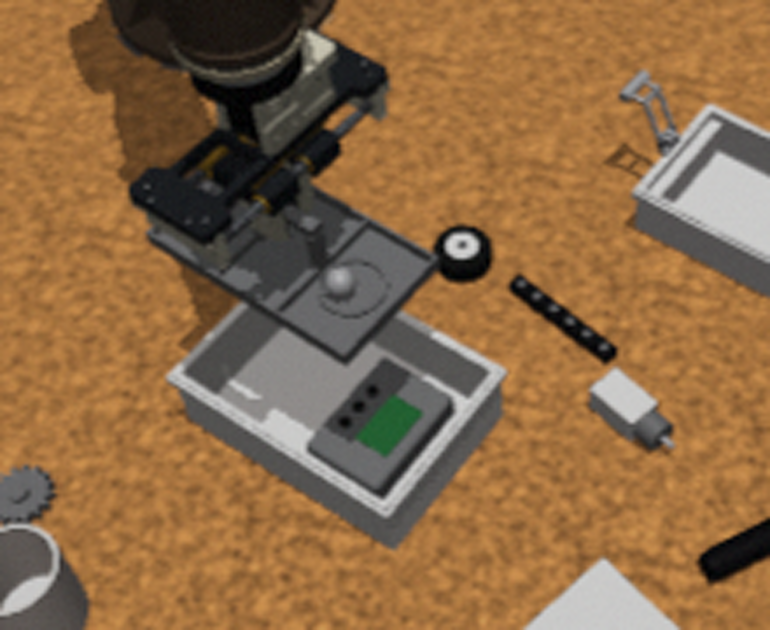

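View pics/jt.png

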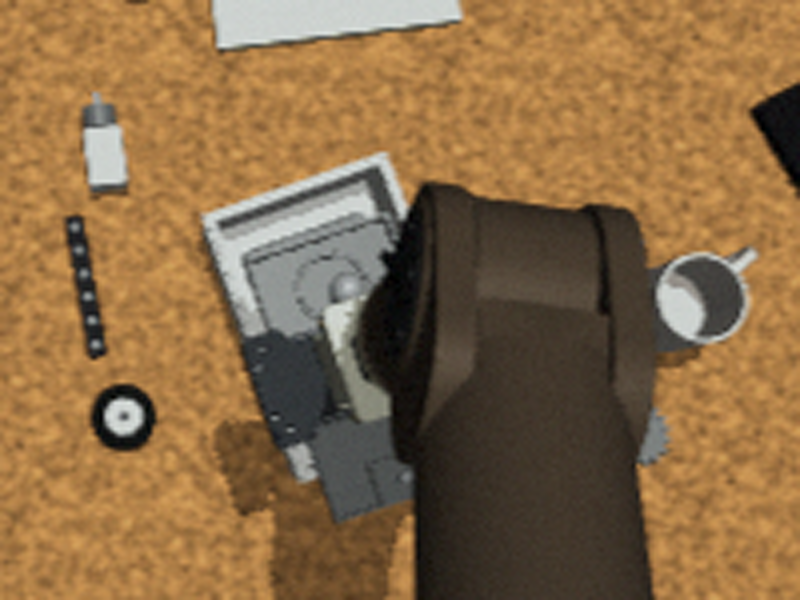

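Request:
arm_command --targets '[[0.006, [-0.001, 0.0015, 0], [0, 0, 0]], [0.006, [-0.002, 0.003, -0.0005], [0, 0, 0]], [0.006, [-0.0025, 0.004, -0.0005], [0, 0, 0]], [0.006, [-0.0028, 0.0045, -0.0005], [0, 0, 0]], [0.006, [-0.0025, 0.004, -0.0005], [0, 0, 0]], [0.006, [-0.002, 0.003, -0.0002], [0, 0, 0]], [0.006, [-0.001, 0.0015, 0], [0, 0, 0]], [0.006, [0, 0, 0], [0, 0, 0]]]'

```text
t: 17.05
ee_pos: [0.4824, -0.209, 0.206]
tcp_rot: [0.0, 0.989, 0.147, -0.0]
wrist_force: [-0.3, -0.3, -2.2]
opening: 0.0114
```

Request:
arm_command --targets '[[0.006, [0, 0, 0], [0, 0, 0]], [0.006, [0, 0, 0], [0, 0, 0]], [0.006, [0, 0, 0], [0, 0, 0]], [0.006, [0, 0, 0], [0, 0, 0]]]'

```text
t: 17.38
ee_pos: [0.4827, -0.208, 0.206]
tcp_rot: [-0.0, 0.989, 0.148, -0.0]
wrist_force: [0.1, -0.3, -2.5]
opening: 0.0118
```

```bash
python3 - <<'E'
from h import *
from bench import r
P=place([[-.06,0.0,.206]],np.r_[OB[:2],.2957])[0]
todo(P,BIN[2])
s=r.sense();ee=s["ee_pos"];u=ee[2]-.080+.044
T=np.array([ee[0],ee[1],.2957])
an=np.linspace(0,2*np.pi,40)
ring=place(np.c_[.06+.026*np.cos(an),.026*np.sin(an),0*an+u+.006],T)
tr=place(corners(u+.014,.1,.055),T);rim=place(corners(.07,.109,.075),OB)
for n,o,w in(("scene",[190,150],(150,150)),("top",[310,140],(150,130))):
    overlay(r.snapshot(n)["color"],n,None,np.array(o),w,5,f"pics/k_{n}.png",extra=[ring,tr,rim])
E
```

```text
t 17.38 pos [ 0.4827 -0.208   0.206 ] yaw 0.2961 tilt z [-0.e+00  1.e-04 -1.e+00] open 0.0118 F [ 0.1 -0.3 -2.5]
target [ 0.483  -0.2086  0.206 ] tool shift [0.0001 0.0006 0.    ] turn z 0.0004
```

View pics/k_scene.png

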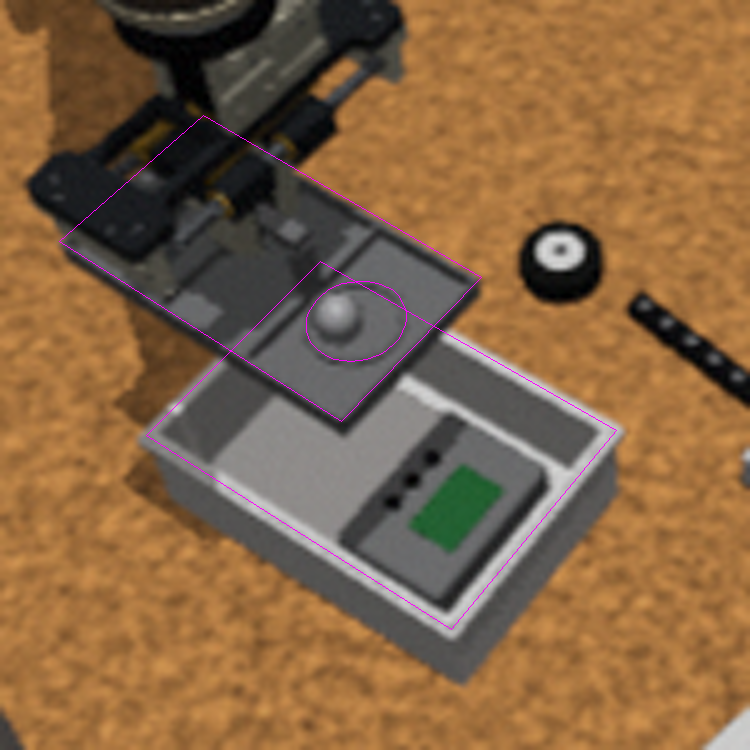

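View pics/k_top.png

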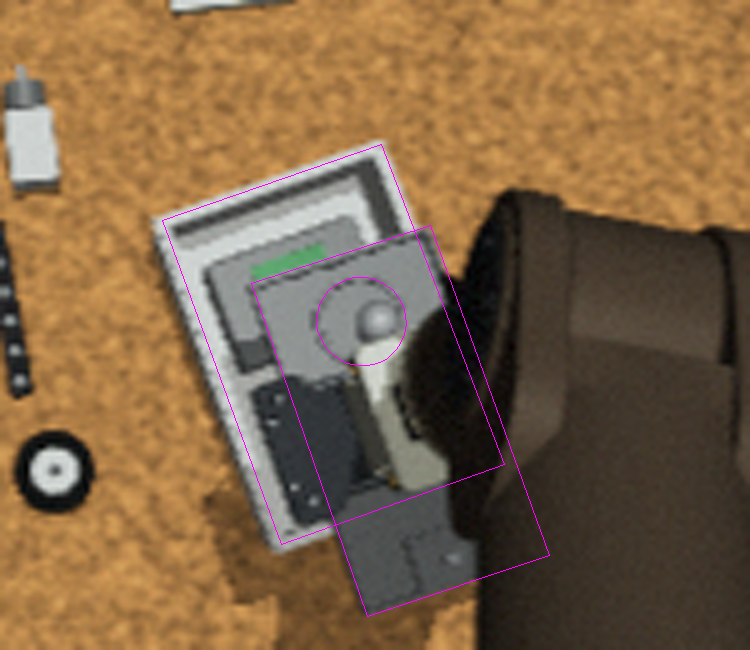

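Request:
arm_command --targets '[[0.006, [0, 0, 0], [0, 0, 0]], [0.006, [0, 0, 0], [0, 0, 0]], [0.006, [0, 0, 0], [0, 0, 0]], [0.006, [0, 0, 0], [0, 0, 0]], [0.006, [0, 0, 0], [0, 0, 0]], [0.006, [0, 0, 0], [0, 0, 0]], [0.006, [0, 0, 0], [0, 0, 0]], [0.006, [0, 0, 0], [0, 0, 0]]]'

```text
t: 18.15
ee_pos: [0.4827, -0.2083, 0.206]
tcp_rot: [0.0, 0.989, 0.147, -0.0]
wrist_force: [0.3, -0.8, -2.6]
opening: 0.0119
```

```bash
python3 - <<'E'
from h import *
from bench import r
todo(place([[-.06,0.0,.206]],np.r_[OB[:2],.2957])[0],BIN[2])
cv2.imwrite("pics/l.png",r.snapshot("scene")["color"])
print(np.abs(r.sense()["qvel"]).max())
E
```

```text
t 18.15 pos [ 0.4827 -0.2083  0.206 ] yaw 0.2957 tilt z [-0.e+00 -1.e-04 -1.e+00] open 0.0119 F [ 0.3 -0.8 -2.6]
target [ 0.483  -0.2086  0.206 ] tool shift [0.0002 0.0004 0.    ] turn z 0.0
0.000956868370240922
```

View pics/l.png

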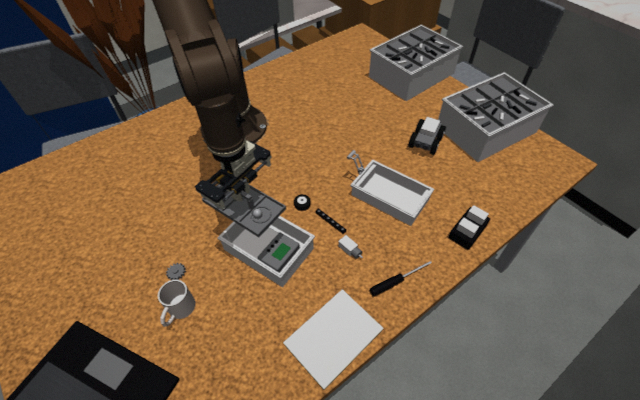

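The last picture shows the tray held level over the open bin with the ball in its pocket at about (258,214). The hasp is folded back at (355,158), and the bystanders have not moved.

```bash
python3 -c "
from bench import r
print(r.close_job())"
```

```text
the job is handed in; nothing more can be done
None
```

The job is done and handed in at about 18 s of the 64 s allowed. I swung the hasp back to about 2.1 rad, then gripped the tray by its handle. I lifted it straight out and carried it slowly to the open bin, where the arm is still holding it.

- **Hold:** In the last reading the gripper was at 11.9 mm on the 12 mm handle bar. The wrist carried about 2.6 N, the tool was vertical to within 0.001 rad, and the joints were practically still.
- **Height:** The tray's underside was about 0.170 m above the table, which is 10 cm above the rim.
- **Pocket:** It was within about 1 mm of my estimate of the open bin's centre. That estimate is itself only good to about 2–3 mm, because the two cameras disagreed by that much (about 4–5 mm apart), and the fit to the bin rims left up to 2 pixels of error.
- **Ball and surroundings:** The pictures show the ball still in its pocket, the hasp back, and the other objects where they started.

No check failed. The largest wrist force I saw was about 13 N, while first gripping the hasp bar slightly off centre, and I corrected it before swinging.

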